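# Hold the mini oven's sprung door half open

### The job

The mini oven on the worktop has just been wiped out and I want to dry the inside of its glass: pull its door down by the bar handle as far as it goes, then bring it back up to half open, 45 degrees from shut (give or take 5), and keep holding it there with the gripper; finish while holding, do not let go. The door's spring would snap it shut, so bring it up gently and never let it fly up, and leave the pepper mill, salt shaker and mug where they stand.

Things in the scene. Friction and masses are not known exactly. Their poses are not given: they have to be found in the camera images.
- mini_oven: Small white oven, fixed on a wooden board 10 to 50 mm thick: 250 mm deep, 300 wide, 250 high; steel-framed glass door, three black knobs right of it. Origin on the board's top under the middle of the casing's front; x points into the oven, y left as seen from the front, z up. The door (228 wide, 18 thick, 165 high, middle at y = +31 mm) stands before the casing, x -18 to 0 mm.
- oven_hinge (a point): Middle of the door's hinge line at its lower edge, in the oven's frame at (-9, 31, 60) mm; it does not move. The hinge line runs along the oven's y. Axes as the oven's.
- oven_handle (a point): Middle of the black round handle bar, 12 mm thick, parallel to the hinge line, straight for 90 mm between two end posts. Door shut: 54 mm in front of the hinge line (39 mm clear gap to the door) and 175 mm above it, 10 mm above the door's upper edge, 15 mm below the oven's top. It moves with the door, 183 mm from the hinge line. Axes: the oven's when shut, turning with the door.
- oven_door (a joint): Opening angle of the bottom-hinged door (rad): 0 shut and upright, growing as its top comes out and down towards the robot; stop at 1.222 (70 degrees), where the bar is 69 mm higher than the oven's origin. 45 degrees is 0.785. A spring pulls it shut at every angle: 4 to 7 N at the bar hold it; let go, it snaps shut. It starts shut.
- pepper_mill: Dark wooden turned pepper mill, 58 mm thick, 160 high, standing loose at the front edge of the worktop, right of the mug. Origin at the centre of its foot, z up.
- salt_shaker: Glass salt shaker with a grey metal cap, 44 mm thick, 90 high, standing loose at the front of the worktop, left of the oven. Origin at the centre of its foot, z up.
- mug_end: White mug, 84 mm across, 122 with its handle, 106 high, standing loose at the front edge of the worktop, right of the oven. Origin under its middle, z up.

How it is judged:
On the way:
1. the door is pulled down to its stop (past 63 degrees) (value of joint oven_door above 1.1 rad), for 0.2 s.
At the end, for the whole second after the job is handed in: The door stands still at 45 degrees from shut, within 5 degrees (0.698 to 0.873 rad, slower than 0.08 rad/s), held by the fingers (over 1 N between them and the oven's door), and the pepper mill, salt shaker and mug are within 20 mm of where they stood (value of joint oven_door between 0.698 and 0.873 rad and velocity of joint oven_door between -0.08 and 0.08 rad/s and contact force between the fingers and mini_oven above 1 N and distance of each of pepper_mill, salt_shaker, mug_end from where it was at the start of the episode below 0.02 m); the arm keeps its last pose, push and grip.
It fails at once if the door flies up towards shut (faster than 1.5 rad/s) (velocity of joint oven_door below -1.5 rad/s).
It fails at once if the pepper mill, salt shaker or mug is moved by more than 20 mm (distance of any of pepper_mill, salt_shaker, mug_end from where it was at the start of the episode above 0.02 m).
It also fails if it takes over 38 s, if anything falls off the work surface, if the arm or the gripper's body presses on something with over 40 N, if the wrist force passes 120 N, or if a joint passes its speed limit or range.

### The arm

A 6-joint arm with a two-finger parallel gripper is mounted at the origin on a cart in front of the work surface, level with it; the furniture and walls round the work are solid. World frame = base frame: x ahead of the robot, y to its left, z up, the work surface at z = 0. Lengths are in m, angles in rad, forces in N, time in s.
With the tool pointing down it reaches from about 0.3 to 0.85 m from the base axis. Payload 5.4 kg.
Tool frame: the origin (TCP) lies between the finger pads; the fingertips stand 19 mm ahead of it and the grasp point (between the pads) is the TCP; z points along the fingers, x is the direction in which the jaws open and shut, and the axes are right-handed (so a half turn about z gives the same grasp; the last joint's range is limited). The gripper opens to 85 mm and grips with 20 to 120 N. Pads are 22 mm wide; open, the fingers measure 114 mm over their backs; the gripper's body (76 mm by 85 mm) begins 54 mm behind the grasp point. The pads swing forward as they close: fully open they stand 13 mm farther back than shut.
Start: joints at [0.984, 0.158, 1.597, -0, 1.386, -0.21], TCP at [0.212, 0.535, 0.25] pointing down, gripper open.
Joint ranges: [-2.91, 2.91], [-0.94, 2.29], [0.18, 2.7], [-1.29, 4.43], [0.17, 2.64], [-3, 3]. Speed limits (rad/s): [2.57, 2.57, 3.14, 3.14, 3.14, 3.14].

### API

Orientations are given as a unit quaternion [x, y, z, w].
In Python, from plant import ctrl, imaging, ticket gives the robot as it stands.
- The arm moves only by the tool step_arm, never from a script. Its argument "increments" is a list of rows, each an object with "claw": the opening, from -1 (shut) to 1 (fully open); "translation": the shift along the world's x, y, z in m, a list of three; "angular": the turn, a rotation vector about the world's x, y, z in rad, a list of three. In form: [{"claw": claw, "translation": [x, y, z], "angular": [ax, ay, az]}, ...]. A call has 1 to 12 rows; each row shifts and turns the commanded pose from where the row before left it; what a row does not reach is not made up. A row lasts 1/10 s, in which the tool goes at most 50 mm and 8.59 degrees, less where a joint would pass 70% of its speed; a pose out of reach is approached as far as the arm can. A call is refused whole if a number of a shift passes 0.05 or a number of a turn 0.15, either way. A call with a gripper value outside its range is refused whole. The fingers move at their own pace and stop on an object; the grip force is fixed at half the most. Time passes only in rows, so rows that do not move let the fingers close. It gives the time, the measured TCP pose, the force and the opening at its end, in the units of the state.
- ctrl.state(): the state, without advancing time (a new reading comes with each control period).
- imaging.snapshot(name): name is "side" or "top" or "wrist"; returns a dict with "frame" (480x640x3 uint8, red, green, blue), "intrinsics" (3x3 intrinsics, pixels), "rvec" (rotation vector, rad) and "tvec" (3), from world to camera coordinates, as OpenCV has them. Camera axes: x right, y down, z forward; pixel columns grow to the right and rows downward; lengths in m; the calibration is good to about 2 mm. The wrist camera is an equidistant fisheye: a pixel r from the principal point sees the ray r / f radians off the axis. A picture is of the moment at which its call begins. There is no depth.
- ticket.close_job(): hands the job in, once; it reports no verdict.
The state is a dict: "time": time; "joint_positions": joint angles; "qvel": joint speeds; "tau": joint torques, N m; "eef_pos": TCP position; "tcp_rot": TCP orientation; "force": force on the tool from outside, world axes, zero at the start; "ft_torque": the same for the moment, N m; "grip_width": finger opening in m.
Only numpy, scipy, OpenCV 4.12 (cv2) and the standard library are available. Lean on these libraries where they do the work, as an engineer would, in place of code of your own. Each camera call takes 0.05 s, during which the arm holds its last target. There are 200 camera calls.

## Working session

There is one attempt and no reset: what is moved stays moved. The work goes in short steps, Python scripts to look and compute and a tool call to move; the robot and the scene stay as the last step left them, time stands still between calls to the robot, and variables do not carry over. Pictures are saved under pics/ and viewed, about 8 in all and at most 12, crops included, and the job is handed in when it is done.

Besides the shell and the picture viewer there is one more tool, called after "Call:" by a JSON object that holds its "api" and its "payload", one argument or row to a line. step_arm: Moves the arm, as the interface text tells. Its arguments: {"type":"object","properties":{"increments":{"type":"array","items":{"type":"object","properties":{"claw":{"type":"number"},"translation":{"type":"array","items":{"type":"number"}},"angular":{"type":"array","items":{"type":"number"}}}}}},"required":["increments"]}

```bash
mkdir -p pics
python3 - <<'E'
from plant import ctrl, imaging
import cv2, numpy as np, pickle
print(ctrl.state())
for n in ("side","top"):
    s=imaging.snapshot(n); pickle.dump(s,open(n+"0.pkl","wb"))
    cv2.imwrite(f"pics/{n}0.png",s["frame"][:,:,::-1])
    R=cv2.Rodrigues(np.array(s["rvec"]))[0]; print(n,(-R.T@np.array(s["tvec"])).round(3),R.round(3).tolist(),np.array(s["intrinsics"]).tolist())
E
```

```text
{'time': 0.0, 'joint_positions': array([ 9.83896373e-01,  1.59054008e-01,  1.59827088e+00,  1.47182887e-05,
        1.38620417e+00, -2.10094833e-01]), 'qvel': array([ 5.22013842e-04, -1.72248377e-03,  7.66017082e-04, -6.51596542e-04,
        4.38558826e-04,  9.14876225e-05]), 'tau': array([ 1.41305627e-03, -3.96003950e+01, -3.31427658e+01, -1.44431719e-04,
        8.31543293e-03,  1.71859557e-05]), 'eef_pos': array([0.21125624, 0.5341612 , 0.24929473]), 'tcp_rot': array([ 8.27028673e-01,  5.62158907e-01, -8.99364024e-04,  3.58623726e-04]), 'force': array([ 0.28369001, -0.92947397, -0.52944782]), 'ft_torque': array([-0.01458469,  0.03807345,  0.0056008 ]), 'grip_width': 0.08549924622911541}
side [-0.625 -0.537  1.001] [[0.463, -0.886, -0.016], [-0.481, -0.237, -0.844], [0.745, 0.399, -0.536]] [[593.6257310969022, 0.0, 310.3423835945736], [0.0, 593.6257310969022, 234.77331671110588], [0.0, 0.0, 1.0]]
top [-0.487 -0.378  1.599] [[0.428, -0.904, 0.005], [-0.712, -0.34, -0.614], [0.557, 0.26, -0.789]] [[562.7679606172712, 0.0, 321.6884599366506], [0.0, 562.7679606172712, 242.18458289570972], [0.0, 0.0, 1.0]]
```

View pics/side0.png

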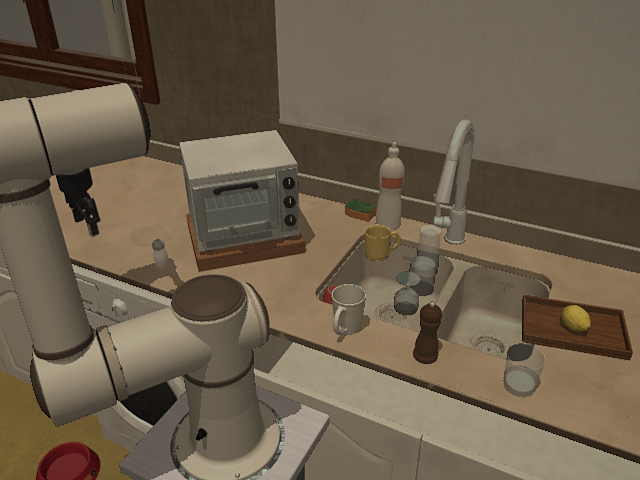

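View pics/top0.png

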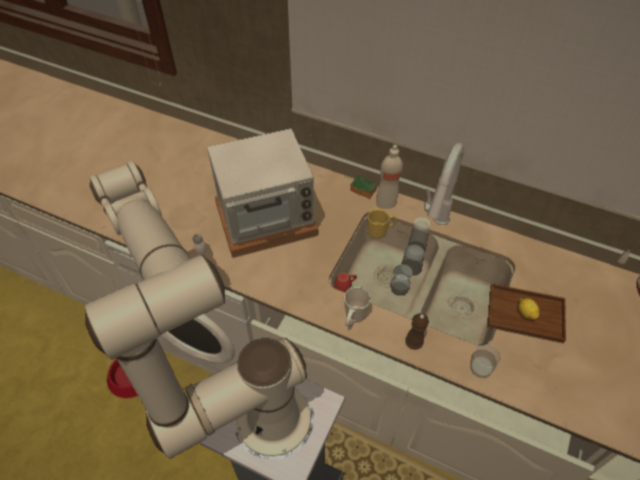

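Side view: oven at about (245,195), handle bar (215–258,188), salt (160,255), mug (348,310), mill (428,335). The top view shows the same layout. I'll enlarge both views of the oven to get corner pixels.

Run:
```python
import pickle,cv2,numpy as np
a=pickle.load(open("side0.pkl","rb"))["frame"][125:275,175:310]
b=pickle.load(open("top0.pkl","rb"))["frame"][125:260,190:325]
o=[]
for c in(a,b):
    c=np.pad(c,((0,150-c.shape[0]),(0,0),(0,0)))
    c=cv2.resize(c,(399,443),interpolation=cv2.INTER_CUBIC)
    c=np.clip(c*1.4,0,255).astype(np.uint8); o.append(c)
o=np.hstack(o); o=cv2.copyMakeBorder(o,0,0,0,0,cv2.BORDER_CONSTANT)
cv2.imwrite("pics/crop.png",o[:,:,::-1])
```

```text
(no output)
```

View pics/crop.png

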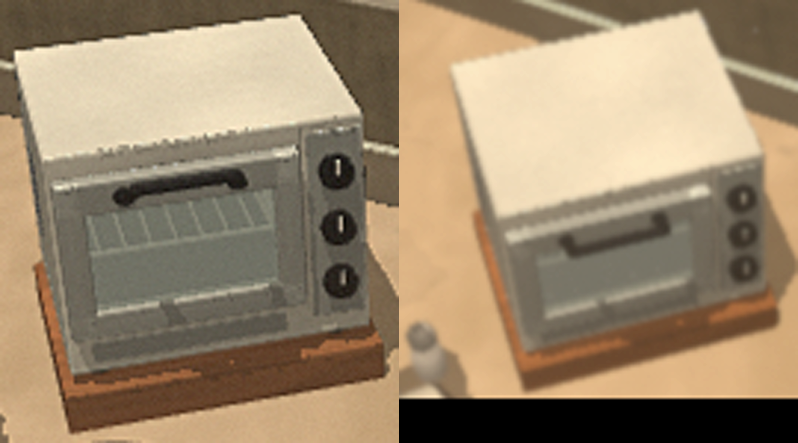

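```bash
cat > h.py <<'E'
import pickle,cv2,numpy as np
S={n:pickle.load(open(f"{n}0.pkl","rb")) for n in("side","top")}
def proj(n,P):
    s=S[n]; return cv2.projectPoints(np.array(P,float).reshape(-1,3),np.array(s["rvec"]),np.array(s["tvec"]),np.array(s["intrinsics"]),None)[0][:,0]
def ray(n,uv,z):
    s=S[n];R=cv2.Rodrigues(np.array(s["rvec"]))[0];c=-R.T@np.array(s["tvec"])
    d=R.T@np.linalg.inv(s["intrinsics"])@[*uv,1]; return c+d*(z-c[2])/d[2]
E
python3 - <<'E'
from h import *
from scipy.optimize import least_squares
k=443/150
W,D,H=.15,.25,.25
M={"TFL":(0,W,H),"TFR":(0,-W,H),"TBL":(D,W,H),"TBR":(D,-W,H),"BFL":(0,W,0),"HM":(-.063,.031,.235)}
O={"side":dict(TFL=(42,160),TFR=(362,113),TBL=(15,50),TBR=(300,15),BFL=(70,374),HM=(181,186)),
"top":dict(TFL=(98,218),TFR=(364,157),TBL=(53,65),TBR=(300,12),BFL=(126,350),HM=(216,238))}
off={"side":(175,125),"top":(190,125)}
def w(p,P):
    c,s=np.cos(p[2]),np.sin(p[2]);P=np.array(P)
    return np.c_[p[0]+c*P[:,0]-s*P[:,1],p[1]+s*P[:,0]+c*P[:,1],p[3]+P[:,2]]
def f(p):
    r=[]
    for n in O:
        m=proj(n,w(p,[M[q] for q in O[n]])); o=np.array(list(O[n].values()))/k+off[n]
        r.append(m-o)
    return np.vstack(r).ravel()
s=least_squares(f,[.6,.2,0,.03],loss="soft_l1"); print(s.x,np.degrees(s.x[2])); print(f(s.x).reshape(-1,2).round(1).tolist())
for q,P in dict(bar=(-.063,.031,.235),hinge=(-.009,.031,.06)).items(): print(q,w(s.x,[P]).round(4))
a=np.radians
for d in(0,45,70):
    t=a(d);x=-.054;z=.175; print(d,w(s.x,[(-.009+x*np.cos(t)-z*np.sin(t),.031,.06+z*np.cos(t)+x*np.sin(t))]).round(4))
print("salt",ray("side",(161,266),.0),"mug",ray("side",(349,326),0),"mill",ray("side",(426,356),0))
E
```

```text
[0.56650629 0.3005369  0.75391805 0.04084537] 43.19632258798317
[[-1.4, -0.5], [0.2, 0.6], [-0.6, 0.3], [0.8, 0.3], [0.1, 5.1], [0.6, 0.2], [-0.9, -1.6], [0.3, -1.7], [-0.6, -1.7], [0.7, -1.4], [-0.7, 2.2], [1.3, 0.5]]
bar [[0.4994 0.28   0.2758]]
hinge [[0.5387 0.317  0.1008]]
0 [[0.4994 0.28   0.2758]]
45 [[0.4207 0.2061 0.1864]]
70 [[0.4054 0.1918 0.11  ]]
salt [0.42181826 0.52099648 0.        ] mug [ 0.42734755 -0.07968392  0.        ] mill [ 0.4115745  -0.28702018  0.        ]
```

```bash
cat >> h.py <<'E'
k=443/150
W,D,H=.15,.25,.25
M={"TFL":(0,W,H),"TFR":(0,-W,H),"TBL":(D,W,H),"TBR":(D,-W,H),"HM":(-.063,.031,.235)}
O={"side":dict(TFL=(42,160),TFR=(362,113),TBL=(15,50),TBR=(300,15),HM=(181,186)),
"top":dict(TFL=(98,218),TFR=(364,157),TBL=(53,65),TBR=(300,12),HM=(216,238))}
off={"side":(175,125),"top":(190,125)}
def w(p,P):
    c,s=np.cos(p[2]),np.sin(p[2]);P=np.array(P)
    return np.c_[p[0]+c*P[:,0]-s*P[:,1],p[1]+s*P[:,0]+c*P[:,1],p[3]+P[:,2]]
def f(p):
    r=[]
    for n in O:
        m=proj(n,w(p,[M[q] for q in O[n]])); o=np.array(list(O[n].values()))/k+off[n]
        r.append(m-o)
    return np.vstack(r).ravel()
E
python3 - <<'E'
from h import *
from scipy.optimize import least_squares
s=least_squares(f,[.6,.2,0,.03]); print(s.x,np.degrees(s.x[2])); print(f(s.x).reshape(-1,2).round(1).tolist())
np.save("oven.npy",s.x)
print("bar",w(s.x,[(-.063,.031,.235)]))
print(proj("side",w(s.x,[(0,W,0),(0,-W,0)]))-off["side"],k)
E
```

```text
[0.56235635 0.2976915  0.75590747 0.04262686] 43.31030782618174
[[-1.5, -0.2], [0.3, 0.8], [-1.0, 0.5], [0.8, 0.4], [0.7, 0.5], [-0.9, -0.8], [0.5, -1.0], [-0.8, -1.0], [0.7, -0.9], [1.5, 1.4]]
bar [[0.49525002 0.27703383 0.27762686]]
[[ 23.71055153 132.26478539]
 [125.12856154 115.49600329]] 2.953333333333333
```

Call:
{"api": "step_arm", "payload": {
  "increments": [
    {"claw": 0.2,"translation": [0.02,-0.03,0.03],"angular": [0,0,-0.146]},
    {"claw": 0.2,"translation": [0.03,-0.035,0.03],"angular": [0,0,-0.146]},
    {"claw": 0.2,"translation": [0.03,-0.035,0.02],"angular": [0,0,-0.146]},
    {"claw": 0.2,"translation": [0.03,-0.035,0.02],"angular": [0.09,-0.095,0]},
    {"claw": 0.2,"translation": [0.03,-0.035,0.007],"angular": [0.09,-0.095,0]},
    {"claw": 0.2,"translation": [0.03,-0.035,0],"angular": [0.09,-0.095,0]},
    {"claw": 0.2,"translation": [0.03,-0.035,0],"angular": [0.09,-0.095,0]},
    {"claw": 0.2,"translation": [0.03,-0.035,0],"angular": [0,0,0]},
    {"claw": 0.2,"translation": [0.021,-0.013,0],"angular": [0,0,0]},
    {"claw": 0.2,"translation": [0,0,0],"angular": [0,0,0]},
    {"claw": 0.2,"translation": [0,0,0],"angular": [0,0,0]}
  ]
}}

```text
time: 1.2
eef_pos: [0.4594, 0.2499, 0.3538]
tcp_rot: [0.898, 0.356, 0.24, -0.096]
force: [-1.0, 0.9, -0.4]
grip_width: 0.0512
```

```bash
cat >> h.py <<'E'
from scipy.spatial.transform import Rotation as Ro
def wproj(s,P):
    P=np.array(P,float).reshape(-1,3);R=cv2.Rodrigues(np.array(s["rvec"]))[0];K=np.array(s["intrinsics"])
    c=P@R.T+np.array(s["tvec"]); th=np.arctan2(np.hypot(c[:,0],c[:,1]),c[:,2]); ph=np.arctan2(c[:,1],c[:,0])
    return np.c_[K[0,2]+K[0,0]*th*np.cos(ph),K[1,2]+K[1,1]*th*np.sin(ph)]
E
python3 - <<'E'
from h import *
from plant import ctrl,imaging
s=ctrl.state(); print(s["time"],s["eef_pos"],s["force"],s["grip_width"],s["joint_positions"].round(3))
R=Ro.from_quat(s["tcp_rot"]).as_matrix(); print(R.round(3))
c=imaging.snapshot("wrist"); pickle.dump(c,open("w1.pkl","wb"))
p=np.load("oven.npy"); q=wproj(c,w(p,[(-.063,.031+d,.235) for d in(-.045,0,.045)]+[M["TFL"],M["TFR"]])); print(q.round(1),np.array(c["intrinsics"]).tolist())
im=c["frame"].copy()
for a in q: cv2.drawMarker(im,tuple(int(v) for v in a.round()),(255,0,0),cv2.MARKER_CROSS,8,1)
cv2.imwrite("pics/w1.png",im[:,:,::-1])
E
```

```text
1.2 [0.45939301 0.24994712 0.35383014] [-1.0348011   0.86385096 -0.36834169] 0.051231267416879424 [ 0.087 -0.403  1.979  0.345  1.164 -0.74 ]
[[ 0.632  0.686  0.362]
 [ 0.593 -0.728  0.344]
 [ 0.499 -0.002 -0.867]]
[[322.2 321.2]
 [322.2 260. ]
 [322.1 189. ]
 [421.6  69.7]
 [389.3 430.3]] [[371.64829954431775, 0.0, 321.8153667226102], [0.0, 371.64829954431775, 235.16460915840418], [0.0, 0.0, 1.0]]
```

View pics/w1.png

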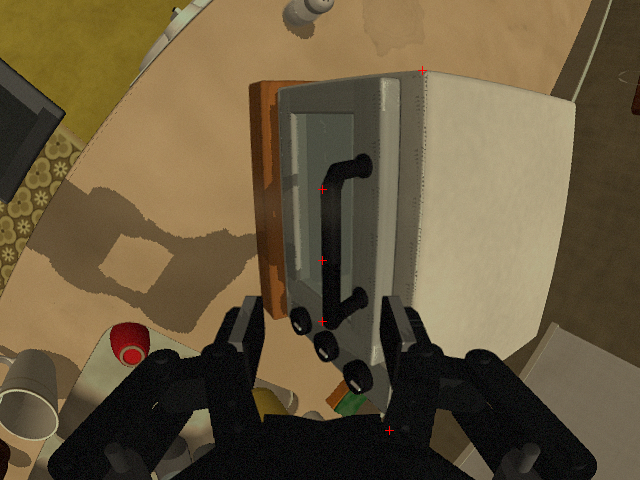

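The wrist picture shows the bar at column ~332 (rows 188–320), against a predicted 322. So it lies about 6 mm further towards the oven across the jaws; along the bar the prediction holds. I'll correct for that and move in with the jaws half open.

Call:
{"api": "step_arm", "payload": {
  "increments": [
    {"claw": 0.2,"translation": [0.01,0.008,-0.01],"angular": [0,0,0]},
    {"claw": 0.2,"translation": [0.008,0.006,-0.015],"angular": [0,0,0]},
    {"claw": 0.2,"translation": [0.008,0.006,-0.016],"angular": [0,0,0]},
    {"claw": 0.2,"translation": [0.007,0.006,-0.016],"angular": [0,0,0]},
    {"claw": 0.2,"translation": [0.007,0.005,-0.016],"angular": [0,0,0]},
    {"claw": 0.2,"translation": [0,0,0],"angular": [0,0,0]},
    {"claw": 0.2,"translation": [0,0,0],"angular": [0,0,0]}
  ]
}}

```text
time: 1.95
eef_pos: [0.4987, 0.2822, 0.2815]
tcp_rot: [0.897, 0.357, 0.24, -0.096]
force: [0.3, 0.5, 0.5]
grip_width: 0.0512
```

Run:
```python
from h import *
from plant import ctrl,imaging
s=ctrl.state(); print(s["time"],s["eef_pos"],s["force"],s["grip_width"],s["joint_positions"].round(3))
c=imaging.snapshot("wrist"); d=imaging.snapshot("side")
a=c["frame"][120:480,180:480]; b=cv2.resize(d["frame"][130:260,170:310],None,fx=2.77,fy=2.77)
im=np.hstack([a,b[:360]]); cv2.imwrite("pics/w2.png",im[:,:,::-1])
print(wproj(c,[s["eef_pos"]])-[180,120])
```

```text
1.95 [0.4986858  0.28216261 0.28151325] [0.267872   0.51844658 0.51240428] 0.051234281561310414 [ 0.156 -0.214  1.975  0.352  0.967 -0.743]
[[140.74580516 213.33149236]]
```

View pics/w2.png

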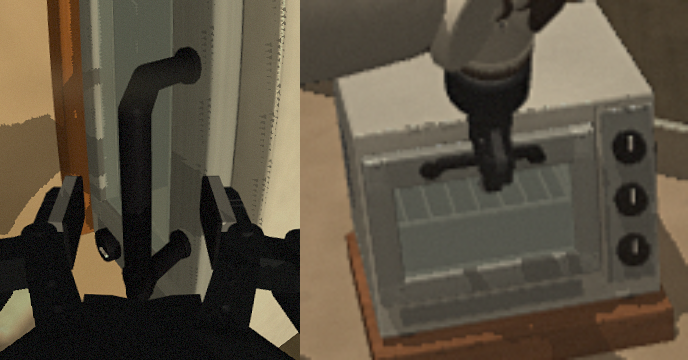

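The bar is between the jaws (column 136, jaw centre 141), and in the side view the fingers straddle the middle of the bar. Closing now.

Call:
{"api": "step_arm", "payload": {
  "increments": [
    {"claw": -1,"translation": [0,0,0],"angular": [0,0,0]},
    {"claw": -1,"translation": [0,0,0],"angular": [0,0,0]},
    {"claw": -1,"translation": [0,0,0],"angular": [0,0,0]},
    {"claw": -1,"translation": [0,0,0],"angular": [0,0,0]},
    {"claw": -1,"translation": [0,0,0],"angular": [0,0,0]},
    {"claw": -1,"translation": [0,0,0],"angular": [0,0,0]},
    {"claw": -1,"translation": [0,0,0],"angular": [0,0,0]}
  ]
}}

```text
time: 2.75
eef_pos: [0.4985, 0.28, 0.2811]
tcp_rot: [0.898, 0.357, 0.238, -0.095]
force: [-10.0, -9.0, 5.6]
grip_width: 0.0101
```

```bash
cat >> h.py <<'E'
yaw=float(np.load("oven.npy")[2])
def off_(t):
    s=-(-.054*(np.cos(t)-1)-.175*np.sin(t)); z=.175*(np.cos(t)-1)-.054*np.sin(t)
    return np.array([-s*np.cos(yaw),-s*np.sin(yaw),z])
E
python3 - <<'E'
from h import *
a=np.radians(np.r_[0:70.1:3.5])
P=np.array([off_(t) for t in a]); print(np.diff(P,axis=0).round(4).tolist()); print(P[[4,10,-1]].round(3))
E
```

```text
[[-0.0077, -0.0073, -0.0036], [-0.0075, -0.0071, -0.0043], [-0.0073, -0.0069, -0.0049], [-0.0071, -0.0067, -0.0055], [-0.0068, -0.0064, -0.0061], [-0.0066, -0.0062, -0.0066], [-0.0062, -0.0059, -0.0072], [-0.0059, -0.0056, -0.0077], [-0.0056, -0.0052, -0.0082], [-0.0052, -0.0049, -0.0086], [-0.0048, -0.0045, -0.009], [-0.0044, -0.0041, -0.0094], [-0.004, -0.0037, -0.0098], [-0.0035, -0.0033, -0.0101], [-0.0031, -0.0029, -0.0104], [-0.0026, -0.0024, -0.0106], [-0.0021, -0.002, -0.0108], [-0.0016, -0.0015, -0.011], [-0.0011, -0.0011, -0.0111], [-0.0007, -0.0006, -0.0111]]
[[-0.03  -0.028 -0.018]
 [-0.066 -0.062 -0.063]
 [-0.094 -0.088 -0.166]]
```

Call:
{"api": "step_arm", "payload": {
  "increments": [
    {"claw": -1,"translation": [-0.0077,-0.0073,-0.0036],"angular": [0,0,0]},
    {"claw": -1,"translation": [-0.0075,-0.0071,-0.0043],"angular": [0,0,0]},
    {"claw": -1,"translation": [-0.0073,-0.0069,-0.0049],"angular": [0,0,0]},
    {"claw": -1,"translation": [-0.0071,-0.0067,-0.0055],"angular": [0,0,0]},
    {"claw": -1,"translation": [0,0,0],"angular": [0,0,0]}
  ]
}}

```text
time: 3.25
eef_pos: [0.4708, 0.2532, 0.2655]
tcp_rot: [0.897, 0.356, 0.243, -0.096]
force: [1.6, 4.3, 4.1]
grip_width: 0.0101
```

Run:
```python
from h import *
from plant import ctrl,imaging
s=ctrl.state(); print(s["eef_pos"],s["force"],s["grip_width"])
c=imaging.snapshot("wrist"); d=imaging.snapshot("side")
a=c["frame"][120:480,180:480]; b=cv2.resize(d["frame"][130:260,170:310],None,fx=2.77,fy=2.77)
cv2.imwrite("pics/w3.png",np.hstack([a,b[:360]])[:,:,::-1])
```

```text
[0.47084804 0.2532459  0.26554758] [1.62659484 4.34443677 4.07952941] 0.010089507922001499
```

View pics/w3.png

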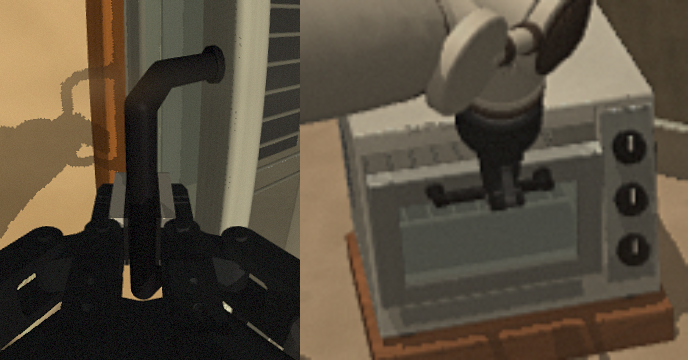

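The door is partly open (a gap shows above its upper edge), with the bar held in the pads. Continuing to the stop.

Call:
{"api": "step_arm", "payload": {
  "increments": [
    {"claw": -1,"translation": [-0.0068,-0.0064,-0.0061],"angular": [0,0,0]},
    {"claw": -1,"translation": [-0.0066,-0.0062,-0.0066],"angular": [0,0,0]},
    {"claw": -1,"translation": [-0.0062,-0.0059,-0.0072],"angular": [0,0,0]},
    {"claw": -1,"translation": [-0.0059,-0.0056,-0.0077],"angular": [0,0,0]},
    {"claw": -1,"translation": [-0.0056,-0.0052,-0.0082],"angular": [0,0,0]},
    {"claw": -1,"translation": [-0.0052,-0.0049,-0.0086],"angular": [0,0,0]},
    {"claw": -1,"translation": [-0.0048,-0.0045,-0.009],"angular": [0,0,0]},
    {"claw": -1,"translation": [-0.0044,-0.0041,-0.0094],"angular": [0,0,0]},
    {"claw": -1,"translation": [0,0,0],"angular": [0,0,0]}
  ]
}}

```text
time: 4.25
eef_pos: [0.4254, 0.2093, 0.2018]
tcp_rot: [0.897, 0.356, 0.242, -0.095]
force: [-4.3, -4.2, 8.9]
grip_width: 0.0099
```

Call:
{"api": "step_arm", "payload": {
  "increments": [
    {"claw": -1,"translation": [-0.004,-0.0037,-0.0098],"angular": [0,0,0]},
    {"claw": -1,"translation": [-0.0035,-0.0033,-0.0101],"angular": [0,0,0]},
    {"claw": -1,"translation": [-0.0031,-0.0029,-0.0104],"angular": [0,0,0]},
    {"claw": -1,"translation": [-0.0026,-0.0024,-0.0106],"angular": [0,0,0]},
    {"claw": -1,"translation": [-0.0021,-0.002,-0.0108],"angular": [0,0,0]},
    {"claw": -1,"translation": [-0.0016,-0.0015,-0.011],"angular": [0,0,0]},
    {"claw": -1,"translation": [0,0,0],"angular": [0,0,0]}
  ]
}}

```text
time: 4.95
eef_pos: [0.4086, 0.1931, 0.138]
tcp_rot: [0.898, 0.356, 0.241, -0.094]
force: [-5.9, -9.2, 9.4]
grip_width: 0.0098
```

Call:
{"api": "step_arm", "payload": {
  "increments": [
    {"claw": -1,"translation": [-0.0011,-0.0011,-0.0111],"angular": [0,0,0]},
    {"claw": -1,"translation": [-0.0007,-0.0006,-0.0111],"angular": [0,0,0]},
    {"claw": -1,"translation": [0,0,0],"angular": [0,0,0]},
    {"claw": -1,"translation": [0,0,0],"angular": [0,0,0]}
  ]
}}

```text
time: 5.35
eef_pos: [0.4068, 0.1914, 0.1161]
tcp_rot: [0.898, 0.357, 0.241, -0.094]
force: [-6.9, -10.0, 8.4]
grip_width: 0.0095
```

Run:
```python
from h import *
from plant import ctrl,imaging
s=ctrl.state(); print(s["eef_pos"],s["force"],s["grip_width"])
c=imaging.snapshot("wrist"); d=imaging.snapshot("side")
a=c["frame"][120:480,180:480]; b=cv2.resize(d["frame"][130:270,150:310],None,fx=2.5,fy=2.5)
im=np.zeros((360,700,3),np.uint8); im[:,:300]=a; im[:350,300:]=b
cv2.imwrite("pics/w4.png",im[:,:,::-1])
```

```text
[0.40679275 0.19140096 0.11607379] [ -6.86934037 -10.0172099    8.44157918] 0.009514618988356904
```

View pics/w4.png

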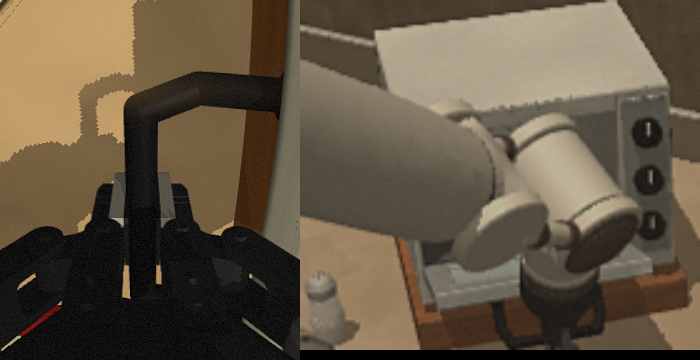

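The door is nearly flat and the bar is still in the pads. The force shows no clear stop yet, so I'll press a little further.

Call:
{"api": "step_arm", "payload": {
  "increments": [
    {"claw": -1,"translation": [0,0,-0.004],"angular": [0,0,0]},
    {"claw": -1,"translation": [0,0,-0.004],"angular": [0,0,0]},
    {"claw": -1,"translation": [0,0,0],"angular": [0,0,0]},
    {"claw": -1,"translation": [0,0,0],"angular": [0,0,0]}
  ]
}}

```text
time: 5.85
eef_pos: [0.4069, 0.1914, 0.1096]
tcp_rot: [0.897, 0.358, 0.241, -0.094]
force: [-28.5, -23.4, 36.2]
grip_width: 0.0097
```

The force rose from 9 to 36 N, so the door is at its stop. Now I'll bring it up gently at half speed.

Call:
{"api": "step_arm", "payload": {
  "increments": [
    {"claw": -1,"translation": [0,0,0.003],"angular": [0,0,0]},
    {"claw": -1,"translation": [0,0,0.003],"angular": [0,0,0]},
    {"claw": -1,"translation": [0.0004,0.0003,0.0055],"angular": [0,0,0]},
    {"claw": -1,"translation": [0.0004,0.0003,0.0055],"angular": [0,0,0]},
    {"claw": -1,"translation": [0.0006,0.0005,0.0055],"angular": [0,0,0]},
    {"claw": -1,"translation": [0.0006,0.0005,0.0055],"angular": [0,0,0]},
    {"claw": -1,"translation": [0.0008,0.0007,0.0055],"angular": [0,0,0]},
    {"claw": -1,"translation": [0.0008,0.0008,0.0055],"angular": [0,0,0]},
    {"claw": -1,"translation": [0.001,0.001,0.0054],"angular": [0,0,0]},
    {"claw": -1,"translation": [0.0011,0.001,0.0054],"angular": [0,0,0]}
  ]
}}

```text
time: 6.85
eef_pos: [0.4121, 0.1965, 0.158]
tcp_rot: [0.898, 0.357, 0.241, -0.094]
force: [-3.3, -8.3, 5.7]
grip_width: 0.0095
```

Smooth so far. Continuing to about (0.421, 0.2055, 0.190).

Call:
{"api": "step_arm", "payload": {
  "increments": [
    {"claw": -1,"translation": [0.0013,0.0012,0.0053],"angular": [0,0,0]},
    {"claw": -1,"translation": [0.0013,0.0012,0.0053],"angular": [0,0,0]},
    {"claw": -1,"translation": [0.0015,0.0014,0.0052],"angular": [0,0,0]},
    {"claw": -1,"translation": [0.0016,0.0015,0.0052],"angular": [0,0,0]},
    {"claw": -1,"translation": [0.0017,0.0016,0.0051],"angular": [0,0,0]},
    {"claw": -1,"translation": [0.0012,0.0012,0.0036],"angular": [0,0,0]},
    {"claw": -1,"translation": [0,0,0],"angular": [0,0,0]},
    {"claw": -1,"translation": [0,0,0],"angular": [0,0,0]},
    {"claw": -1,"translation": [0,0,0],"angular": [0,0,0]}
  ]
}}

```text
time: 7.75
eef_pos: [0.4213, 0.2054, 0.1877]
tcp_rot: [0.898, 0.356, 0.242, -0.095]
force: [6.4, -3.1, 1.7]
grip_width: 0.0098
```

Run:
```python
from h import *
from plant import ctrl,imaging
s=ctrl.state(); print(s["time"],s["eef_pos"],s["force"],s["grip_width"],abs(s["qvel"]).max())
p=np.load("oven.npy")
c=imaging.snapshot("wrist"); d=imaging.snapshot("side")
# door corner predictions at 40,45,50 deg: front-face upper-left corner, and bar-left post bend
S["side"]=d; im=d["frame"].copy(); iw=c["frame"].copy()
for a,col in((38,(255,0,0)),(45,(0,255,0)),(52,(0,0,255))):
    t=np.radians(a); L=[]
    for x,z in((.009,.165),(-.009,.165)):
        for y in(.145,-.083): L.append((-.009+x*np.cos(t)-z*np.sin(t),y,.06+z*np.cos(t)+x*np.sin(t)))
    P=proj("side",w(p,L)); Q=wproj(c,w(p,L))
    for m,z in((im,P),(iw,Q)):
        for i in(0,2): cv2.line(m,tuple(int(v) for v in z[i].round()),tuple(int(v) for v in z[i+1].round()),col,1)
b=cv2.resize(im[130:270,150:310],None,fx=2.5,fy=2.5,interpolation=cv2.INTER_NEAREST)
o=np.zeros((360,800,3),np.uint8); o[:,:400]=iw[60:420,150:550]; o[:350,400:]=b
cv2.imwrite("pics/w5.png",o[:,:,::-1])
f0=pickle.load(open("side0.pkl","rb"))["frame"].astype(int)
for n,(x0,x1,y0,y1) in dict(salt=(148,172,235,275),mug=(328,370,280,340),mill=(410,445,298,366)).items():
    print(n,abs(f0-d["frame"])[y0:y1,x0:x1].mean())
```

```text
7.75 [0.42129442 0.20543557 0.1877454 ] [ 6.41825665 -3.06694198  1.65855603] 0.009833007835485191 0.001734138899634715
salt 17.636805555555554
mug 8.299603174603174
mill 6.773669467787115
```

View pics/w5.png

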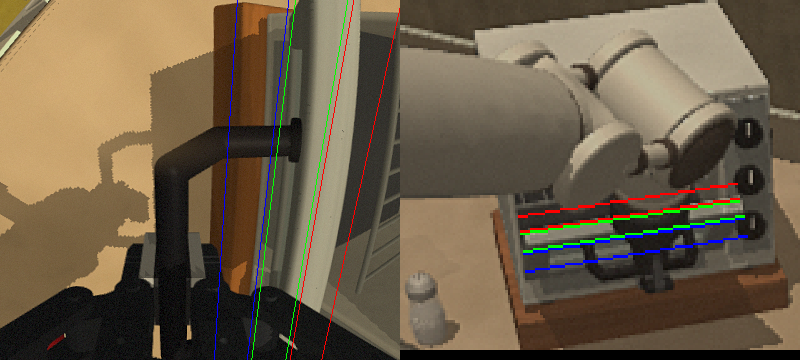

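The door's upper edge lies on the green 45° line in both the side and wrist views (the red and blue lines are 38° and 52°). The salt is still at about (161,253), and the arm is still with the bar in its grip. Handing in.

```bash
python3 -c "
from plant import ctrl,ticket
s=ctrl.state(); print(s['time'],s['eef_pos'],s['force'],s['grip_width'])
print(ticket.close_job())"
```

```text
7.85 [0.42125701 0.20544664 0.18769136] [ 6.16674999 -3.4920657   1.37370037] 0.009735458882861498
the job is handed in; nothing more can be done
None
```

I pulled the oven door down to its stop, brought it back up slowly to about 45°, and handed in at 7.85 s with the gripper still closed on the bar.

- **Stop:** the force jumped from 9 to 36 N as the door came down, and the tool had by then been past the 63° point for nearly a second.
- **Bringing it up:** I moved at most about 0.3 rad/s, so the door was never free to fly up.
- **Final angle:** the tool position and the projected door edge in the side and wrist views agree on about 45°, give or take 1–2°. The arm was still and the fingers were holding the bar.
- **Grip reading:** the opening read about 10 mm on the 12 mm bar, slightly less than expected. The grip held throughout.
- **Loose items:** the salt shaker stayed within about 2 pixels (a few mm) of its start in the side view. The image-difference check was higher around it (18, against 7–8 for the mug and mill). I put that down to the arm's shadow but didn't check further. I judged the mug and mill only by that image difference, which was low for both.

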